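# Strip a V-block measuring set-up and put each piece back in its own place

## Task

The V-block measuring set-up on the bench is done with: strip it from the top down, one piece at a time, never shifting a piece while another still rests on it. Lay the brass pin in both notches of the pale wooden rest, and put the V-block, the square gauge block and the drilled steel riser block upright each in its own fitted wooden case, right down on the felt. Leave the dropper bottle and the steel flange where they stand.

Things in the scene. Friction and masses are not known exactly. Their poses are not given: they have to be found in the camera images.
- pin: Brass pin lying in the V of the V-block: round body 20 mm diameter, 70 mm long, with a 13.6 mm journal 15 mm long at each end, 100 mm overall, 0.15 kg. Origin at the middle of its axis, x along the pin (y, z turn as it rolls). At the start the axis is 29 mm above the V-block's underside, 5 mm above its top; take it across its diameter at the middle.
- vee_block: Dark steel V-block with bright top lands, 40 mm (x, along the V) by 36 mm (y) by 24 mm high, standing on one end of the riser block, about 0.22 kg. The 90 degree V along x is 18 mm wide and 9 mm deep. Origin at the centre of its underside, z up.
- gauge: Bright steel square gauge block, 24 x 24 x 44 mm high with a small dark hole in the middle of its top, standing upright on the other end of the riser block, about 0.17 kg. Origin at the centre of its underside, z up.
- riser: Grey ground-steel riser block with rows of dark holes, 50 mm (x) by 96 mm (y) by 25 mm high, lying on the bench under the V-block (near y = -27 mm on it) and the gauge block (near y = +33 mm on it), about 0.6 kg. Origin at the centre of its underside, z up.
- pin_rest: Pale wooden pin rest, fixed: base 86 (x) x 56 x 8 mm, two uprights 8 mm thick, 44 mm wide, at x = -27 and +27 mm (46 mm clear between), tops 32 mm above the bench, each with a 90 degree V notch 22 mm wide, 11 mm deep. The pin lies along x in both notches, axis 35 mm above the bench, its middle over the origin (centre of the underside).
- vee_case: Medium-brown wooden case with its lid off, fixed, for the V-block: green felt recess 52 mm (x) by 48 mm (y), 9 mm deep, the felt 6 mm above the bench, walls 8 mm thick with their tops 15 mm above the bench and a 3 mm bevel round the mouth. Origin at the centre of the underside.
- gauge_case: Small dark-brown wooden case with its lid off, fixed, for the gauge block: red felt recess 36 x 36 mm, 12 mm deep, the felt 6 mm above the bench, walls 8 mm thick with their tops 18 mm above the bench and a 3 mm bevel round the mouth. Origin at the centre of the underside.
- riser_case: Large medium-brown wooden case with its lid off, fixed, for the riser block: green felt recess 62 mm (x) by 108 mm (y), 8 mm deep, the felt 6 mm above the bench, walls 8 mm thick with their tops 14 mm above the bench and a 3 mm bevel round the mouth. Origin at the centre of the underside.
- bottle: Bystander: brown glass dropper bottle with a black top, 40 mm in diameter and 108 mm high. Origin at the centre of its underside.
- flange: Bystander: turned steel flange, 50 mm in diameter and 22 mm high, in front of the big fixed microscope. Origin at the centre of its underside. (The microscope fills y = -0.33 to 0.02 beyond x = 0.45, its eyepieces reach out above that at gripper height; carry the arm round its front, within x = 0.42.)
Things that resemble listed ones, but are neither listed nor needed, are in the scene too. What is shaped like the gauge but turquoise is not meant.

How it is judged:
By the outcome, as a careful person would: the job done as asked, in the order asked, and still so for the second after the job is handed in, with the robot touching nothing.
It also fails if it takes over 120 s, if anything falls off the work surface, if the arm or the gripper's body presses on something with over 40 N, if the wrist force passes 120 N, or if a joint passes its speed limit or range.

## Robot

A 7-joint arm with a two-finger parallel gripper is mounted at the origin on a cart in front of the work surface, level with it; the furniture and walls round the work are solid. World frame = base frame: x ahead of the robot, y to its left, z up, the work surface at z = 0. Lengths are in m, angles in rad, forces in N, time in s.
With the tool pointing down it reaches from about 0.375 to 0.925 m from the base axis. Payload 3.1 kg.
Tool frame: the origin (TCP) lies at the very end of the fingers, on their centre line; the grasp point (between the pads) lies 19 mm behind it (env.grasp_offset is the distance from the TCP to the grasp point, in m); z points along the fingers, y is the line along which they close (so a half turn about z gives the same grasp; the last joint's range is limited). The gripper opens to 85 mm and grips with 20 to 120 N. Pads are 22 mm wide; open, the fingers measure 114 mm over their backs; the gripper's body (76 mm by 85 mm) begins 54 mm behind the grasp point. The pads swing forward as they close: fully open they stand 13 mm farther back than shut.
Start: joints at [1.127, 0.383, 0.044, 1.598, -0.018, 1.161, -0.05], TCP at [0.22, -0.612, 0.231] pointing down, gripper open.
Joint ranges: [-2.61, 2.61], [-0.41, 2.15], [-1.48, 1.57], [0, 2.5], [-1.57, 4.71], [0.05, 1.97], [-2.85, 2.85]. Speed limits (rad/s): [2.79, 2.79, 3.14, 3.14, 3.14, 3.14, 3.14].

## Interface

Orientations are given as a unit quaternion [x, y, z, w].
In Python, from rig import env, imaging gives the robot as it stands. The module is installed in compiled form; this text tells all that it offers.
- The arm moves only by the shell command python3 -m pendant 'ROWS'. ROWS is a JSON object whose one key "deltas" holds a list of rows, each a list of 3 entries, a list of its own where there are three numbers: the finger opening in cm, from 0 to 8.54, then the shift along the tool's x, y, z in cm, then the turn about the tool's z in degrees. In form: {"deltas": [[hand, [dx, dy, dz], spin], ...]}. A call has 1 to 20 rows; each row shifts and turns the commanded pose from where the row before left it, along the tool's axes as they then stand; what a row does not reach is not made up. A row lasts 1/12 s, in which the tool goes at most 41.7 mm and 7.16 degrees, less where a joint would pass 70% of its speed; a pose out of reach is approached as far as the arm can. A call is refused whole if a number of a shift passes 4.17 or a number of a turn 7.16, either way. A call with a gripper value outside its range is refused whole. The fingers move at their own pace and stop on an object; the grip force is fixed at half the most. Time passes only in rows, so rows that do not move let the fingers close. It gives the time, the measured TCP pose, the force, the opening and the grip force at its end, in the units of the state.
- env.sense(): the state, without advancing time (a new reading comes with each control period).
- imaging.capture(name): name is "scene" or "top" or "wrist"; returns (picture, depth): 420x560x3 uint8, red, green, blue; 420x560 float32, m along the optical axis (not along the pixel's ray), 0 where there is no reading.
- imaging.calibration(name): a dict with "fov_y" (degrees; the focal length in pixels is half the picture's height over the tangent of half this angle, whatever the lens; pixels are square), "cx", "cy" (the principal point, pixels), "k1" (the pictures are not rectified: a ray, as slopes to the right and down, at radius r is drawn at 1 + k1 r^2 times it, then the intrinsics apply), "rvec" (rotation vector, rad) and "tvec" (3), from world to camera coordinates, as OpenCV has them. Camera axes: x right, y down, z forward; pixel columns grow to the right and rows downward; lengths in m; the calibration is good to about 2 mm. A picture is of the moment at which its call begins: read the wrist's pose just before it. calibration takes no time and is no camera call; for the wrist camera it gives the pose at the moment of the call.
- env.sign_off(): hands the job in; it is judged then, once.
Trained networks look in the newest picture that a camera, given by its name, has taken for a name from the list of things; names that differ only in an ending like _2 or _b are one class to them, and where a whole thing is asked for, a point or a joint stands for the part that bears it (a point fixed in the world has none). Each returns a list of dicts, best first, with "confidence" (0 to 1); they miss things now and then, are a little off and sometimes report something else, mostly with a low value. They report only what shows in the picture. A call takes as long as a camera call. They do not tell look-alikes from the thing itself.
- imaging.boxes_of(camera, label): "rect" ([left, top, right, bottom] in pixels, round what is visible of it).
The state is a dict: "time": time; "q": joint angles; "dq": joint speeds; "tau": joint torques, N m; "position": TCP position; "orientation": TCP orientation; "contact_force": force on the tool from outside, world axes, zero at the start; "ft_torque": the same for the moment, N m; "width": finger opening in m; "grasp_force": force on a finger pad.
Only numpy, scipy, OpenCV 4.12 (cv2) and the standard library are available. Lean on these libraries where they do the work, as an engineer would, in place of code of your own. Each camera call takes 0.05 s, during which the arm holds its last target. There are 200 camera calls.

## Working session

There is one attempt and no reset: what is moved stays moved. The work goes in short steps, Python scripts to look and compute and a shell command to move; the robot and the scene stay as the last step left them, time stands still between calls to the robot, and variables do not carry over. Pictures are saved under pics/ and viewed, at most 14 in all, crops included, and the job is handed in when it is done.

```bash
mkdir -p pics; cat > h.py <<'E'
import numpy as np, cv2
from rig import env, imaging
def cal(n):
    c=imaging.calibration(n); f=210/np.tan(np.radians(c['fov_y'])/2)
    R=cv2.Rodrigues(np.array(c['rvec'],float))[0]; return c,f,R,np.array(c['tvec'],float)
def slopes(c,f,uv):
    p=(np.atleast_2d(uv).astype(float)-[c['cx'],c['cy']])/f; s=p.copy()
    for _ in range(20): s=p/(1+c['k1']*(s**2).sum(1,keepdims=True))
    return s
def onz(C,uv,z):
    c,f,R,t=C; s=slopes(c,f,uv); d=np.c_[s,np.ones(len(s))]@R; o=-R.T@t
    return o+d*((z-o[2])/d[:,2])[:,None]
def cloud(C,depth):
    c,f,R,t=C; v,u=np.mgrid[:420,:560]; s=slopes(c,f,np.c_[u.ravel(),v.ravel()])
    z=depth.ravel()[:,None]; P=(np.c_[s,np.ones(len(s))]*z-t)@R; P[z[:,0]<=0]=np.nan
    return P.reshape(420,560,3)
def proj(C,X):
    c,f,R,t=C; p=np.atleast_2d(X)@R.T+t; s=p[:,:2]/p[:,2:]; s=s*(1+c['k1']*(s**2).sum(1,keepdims=True))
    return s*f+[c['cx'],c['cy']]
def snap(n,fn):
    C=cal(n); p,d=imaging.capture(n); cv2.imwrite('pics/'+fn+'.png',p[...,::-1]); np.savez('pics/'+fn,p=p,d=d)
    return C,p,d
E
python3 - <<'E'
from h import *
names="pin vee_block gauge riser pin_rest vee_case gauge_case riser_case bottle flange".split()
for n in ['scene','top']:
    C,p,d=snap(n,n+'0'); P=cloud(C,d)
    c,f,R,t=C; print(n,'cam at',(-R.T@t).round(3),'f',f,'depthvalid',(d>0).mean())
    for k in names:
        for b in imaging.boxes_of(n,k)[:3]:
            r=np.array(b['rect']); m=(r[:2]+r[2:])/2; i=m.astype(int)
            print(k,round(b['confidence'],2),r.round(),P[min(i[1],419),min(i[0],559)].round(3))
a,b=cv2.imread('pics/scene0.png'),cv2.imread('pics/top0.png')
print(env.sense()['position'],env.sense()['orientation'])
E
```

```text
scene cam at [-0.035 -0.452  0.5  ] f 531.4473282268317 depthvalid 0.9963350340136055
pin 0.71 [257. 228. 302. 262.] [0.443 0.073 0.06 ]
vee_block 0.72 [264. 247. 295. 271.] [0.434 0.063 0.043]
gauge 0.95 [237. 223. 259. 254.] [0.429 0.131 0.055]
gauge 0.94 [268. 202. 282. 236.] [0.534 0.181 0.031]
gauge 0.53 [256. 160. 272. 181.] [0.667 0.363 0.029]
riser 0.83 [234. 236. 298. 286.] [0.428 0.088 0.03 ]
riser 0.64 [237. 226. 260. 256.] [0.428 0.131 0.051]
pin_rest 0.85 [304. 210. 361. 242.] [0.613 0.112 0.009]
vee_case 0.75 [177. 210. 238. 256.] [0.439 0.264 0.007]
vee_case 0.67 [150. 190. 196. 215.] [0.462 0.412 0.008]
gauge_case 0.59 [258. 188. 290. 207.] [0.623 0.284 0.006]
riser_case 0.72 [178. 209. 240. 254.] [0.443 0.266 0.007]
bottle 0.88 [214. 138. 235. 184.] [0.594 0.406 0.06 ]
flange 0.83 [320. 297. 356. 327.] [ 0.428 -0.062  0.014]
top cam at [0.369 0.181 1.041] f 427.3771164363304 depthvalid 0.9960204081632653
pin 0.92 [330. 224. 342. 270.] [0.451 0.079 0.062]
gauge 0.68 [302. 248. 313. 259.] [0.436 0.146 0.071]
gauge 0.58 [210. 151. 227. 168.] [0.668 0.363 0.031]
gauge 0.57 [280. 199. 292. 214.] [0.549 0.197 0.044]
riser 0.83 [302. 239. 332. 265.] [0.442 0.121 0.028]
riser 0.3 [328. 241. 340. 258.] [0.446 0.084 0.064]
pin_rest 0.66 [307. 246. 316. 260.] [0.438 0.137 0.07 ]
vee_case 0.69 [186. 176. 202. 198.] [0.59  0.413 0.059]
vee_case 0.55 [186. 226. 211. 255.] [0.469 0.41  0.007]
gauge_case 0.76 [241. 168. 266. 190.] [0.625 0.278 0.01 ]
riser_case 0.78 [233. 233. 283. 266.] [0.449 0.265 0.004]
riser_case 0.72 [304. 163. 332. 202.] [0.616 0.116 0.009]
bottle 0.65 [184. 178. 204. 195.] [0.592 0.413 0.062]
flange 0.57 [376. 242. 401. 265.] [ 0.442 -0.053  0.005]
[ 0.22034712 -0.61152231  0.23126013] [9.85084597e-01 1.72070731e-01 1.91590771e-05 1.01116802e-06]
```

View pics/top0.png

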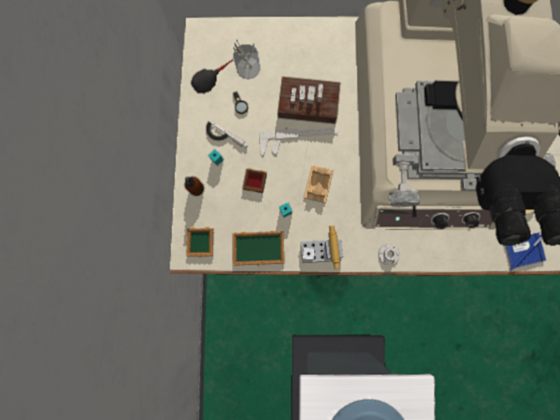

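View pics/scene0.png

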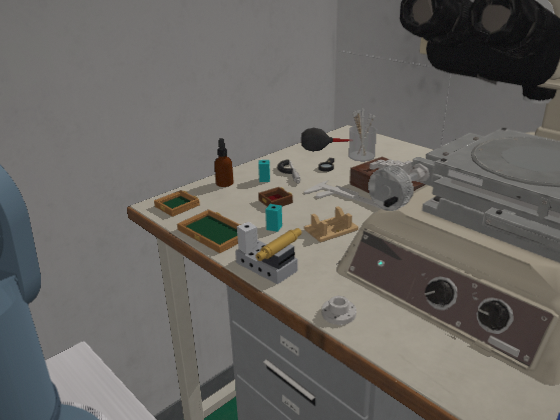

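The top view shows pin (335,247), riser/gauge stack (318,250), bright gauge (308,253), pin rest (319,184), gauge case (255,180), riser case (258,248), vee case (200,242) and flange (388,254). The turquoise blocks at (285,210) and (216,157) are decoys. The scene view agrees: bright gauge (248,237), turquoise (274,217) and (264,170).

```bash
cat >> h.py <<'E'
def yaw(): 
    o=env.sense()['orientation']; return np.degrees(2*np.arctan2(o[1],o[0]))
def plan(wps,p=None,y=None,vmax=4.0,smax=7.0):
    s=env.sense(); p=np.array(s['position'] if p is None else p); y=yaw() if y is None else y
    for w in wps:
        d=(np.array(w[:3])-p)*100; ty=w[3] if len(w)>3 else y
        a=np.radians(y); dt=(ty-y+180)%360-180
        n=max(1,int(np.ceil(max(np.linalg.norm(d)/vmax,abs(dt)/smax))))
        loc=[d[0]*np.cos(a)+d[1]*np.sin(a), d[0]*np.sin(a)-d[1]*np.cos(a), -d[2]]
        print('->',w,'total tool',np.round(loc,2),'spin',round(-dt,1),'| n',n,'each',np.round(np.array(loc)/n,2),'spin',round(-dt/n,2))
        p,y=np.array(w[:3]),ty
E
python3 - <<'E'
from h import *
C=cal('wrist'); c,f,R,t=C; s=env.sense()
o=-R.T@t; print('wrist cam',o.round(3),'fwd',R[2].round(3),'right',R[0].round(3),'f',f, yaw())
a=np.radians(yaw()); d=o-np.array(s['position']); print('tool frame off',d[0]*np.cos(a)+d[1]*np.sin(a), d[0]*np.sin(a)-d[1]*np.cos(a),-d[2])
plan([(.30,-.40,.26),(.35,-.2,.26),(.385,0,.28),(.40,.12,.30)])
plan([(.40,.12,.30,90)],p=(.40,.12,.30),y=19.8)
# coarse heightmap from both cams
for n in ['top0','scene0']:
    C=cal(n[:-1]); z=np.load('pics/'+n+'.npz'); P=cloud(C,z['d'])
    for nm,(x0,x1,y0,y1) in dict(stack=(.38,.52,.03,.17)).items():
        Q=P.reshape(-1,3); m=(Q[:,0]>x0)&(Q[:,0]<x1)&(Q[:,1]>y0)&(Q[:,1]<y1); Q=Q[m]
        for lo,hi in [(.018,.035),(.044,.052),(.055,.075)]:
            q=Q[(Q[:,2]>lo)&(Q[:,2]<hi)]
            print(n,nm,lo,len(q),q.mean(0).round(3) if len(q) else '',cv2.minAreaRect(q[:,:2].astype(np.float32)*1000) if len(q)>4 else '')
E
```

```text
wrist cam [ 0.295 -0.585  0.375] fwd [-0.29  -0.104 -0.951] right [ 0.339 -0.941 -0.   ] f 325.8210569945891 19.816475201989675
tool frame off 0.07919061410968481 0.0003316749334918122 -0.14363602760736682
-> (0.3, -0.4, 0.26) total tool [ 14.66 -17.2   -2.87] spin -0.0 | n 6 each [ 2.44 -2.87 -0.48] spin -0.0
-> (0.35, -0.2, 0.26) total tool [ 11.48 -17.12  -0.  ] spin -0.0 | n 6 each [ 1.91 -2.85 -0.  ] spin -0.0
-> (0.385, 0, 0.28) total tool [ 10.07 -17.63  -2.  ] spin -0.0 | n 6 each [ 1.68 -2.94 -0.33] spin -0.0
-> (0.4, 0.12, 0.3) total tool [  5.48 -10.78  -2.  ] spin -0.0 | n 4 each [ 1.37 -2.7  -0.5 ] spin -0.0
-> (0.4, 0.12, 0.3, 90) total tool [ 0.  0. -0.] spin -70.2 | n 11 each [ 0.  0. -0.] spin -6.38
top0 stack 0.018 427 [0.445 0.122 0.026] ((445.9222106933594, 110.75173950195312), (50.803104400634766, 95.26993560791016), 4.828011989593506)
top0 stack 0.044 105 [0.447 0.087 0.05 ] ((445.1493835449219, 108.02371215820312), (39.260047912597656, 86.45341491699219), 5.163797855377197)
top0 stack 0.055 457 [0.447 0.099 0.064] ((448.56903076171875, 115.3371353149414), (100.32923889160156, 83.99308776855469), 6.7289347648620605)
scene0 stack 0.018 705 [0.434 0.1   0.026] ((444.67022705078125, 108.97967529296875), (51.84283447265625, 96.96981048583984), 4.183854579925537)
scene0 stack 0.044 264 [0.441 0.089 0.049] ((436.4985656738281, 91.7707748413086), (75.14275360107422, 104.41708374023438), 46.50682067871094)
scene0 stack 0.055 717 [0.442 0.1   0.062] ((446.7545166015625, 114.2579116821289), (99.41387176513672, 86.36460876464844), 7.027503490447998)
```

```bash
python3 -m pendant '{"deltas":[[8.5,[2.44,-2.87,-0.48],0],[8.5,[2.44,-2.87,-0.48],0],[8.5,[2.44,-2.87,-0.48],0],[8.5,[2.44,-2.87,-0.48],0],[8.5,[2.44,-2.87,-0.48],0],[8.5,[2.44,-2.87,-0.48],0],[8.5,[1.91,-2.85,0],0],[8.5,[1.91,-2.85,0],0],[8.5,[1.91,-2.85,0],0],[8.5,[1.91,-2.85,0],0],[8.5,[1.91,-2.85,0],0],[8.5,[1.91,-2.85,0],0],[8.5,[0,0,0],0]]}'
python3 -c "
from h import *
plan([(.385,0,.28),(.40,.12,.30),(.40,.12,.30,90)])"
```

```text
time: 2.18
position: [0.3515, -0.1934, 0.2604]
orientation: [0.984, 0.177, 0.001, -0.001]
contact_force: [-0.1, -0.0, 0.2]
width: 0.0849
grasp_force: 0.0
-> (0.385, 0, 0.28) total tool [  9.88 -16.96  -1.96] spin -0.0 | n 5 each [ 1.98 -3.39 -0.39] spin -0.0
-> (0.4, 0.12, 0.3) total tool [  5.59 -10.72  -2.  ] spin -0.0 | n 4 each [ 1.4  -2.68 -0.5 ] spin -0.0
-> (0.4, 0.12, 0.3, 90) total tool [ 0.  0. -0.] spin -69.6 | n 10 each [ 0.  0. -0.] spin -6.96
```

```bash
python3 -m pendant '{"deltas":[[8.5,[1.98,-3.39,-0.39],0],[8.5,[1.98,-3.39,-0.39],0],[8.5,[1.98,-3.39,-0.39],0],[8.5,[1.98,-3.39,-0.39],0],[8.5,[1.98,-3.39,-0.39],0],[8.5,[1.4,-2.68,-0.5],0],[8.5,[1.4,-2.68,-0.5],0],[8.5,[1.4,-2.68,-0.5],0],[8.5,[1.4,-2.68,-0.5],0],[8.5,[0,0,0],-7],[8.5,[0,0,0],-7],[8.5,[0,0,0],-7],[8.5,[0,0,0],-7],[8.5,[0,0,0],-7],[8.5,[0,0,0],-7],[8.5,[0,0,0],-7],[8.5,[0,0,0],-7],[8.5,[0,0,0],-7],[8.5,[0,0,0],-7]]}'
python3 - <<'E'
from h import *
C,p,d=snap('wrist','w1'); P=cloud(C,d); np.save('pics/w1P.npy',P); print(yaw(), (-C[2].T@C[3]).round(3))
plan([(.40,.27,.30)])
E
```

```text
time: 3.77
position: [0.4017, 0.1125, 0.2997]
orientation: [0.706, 0.708, 0.0, 0.0]
contact_force: [0.1, 0.8, 0.1]
width: 0.0849
grasp_force: 0.0
90.3746783836527 [0.402 0.191 0.443]
-> (0.4, 0.27, 0.3) total tool [15.75 -0.06 -0.03] spin -0.0 | n 4 each [ 3.94 -0.02 -0.01] spin -0.0
```

View pics/w1.png

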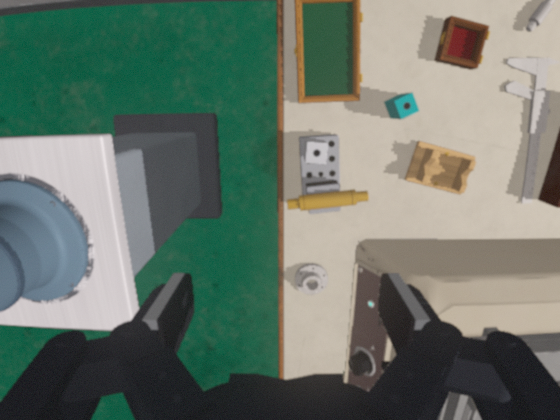

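Wrist view: bright gauge with a dark hole at (317,153) on the riser (320,165), pin (328,200), pin rest (441,167), gauge case (463,41), riser case (328,50) and flange (311,278). The turquoise block at (403,106) is a look-alike and the wrong colour. I'll take a second wrist position, then fit.

```bash
python3 -m pendant '{"deltas":[[8.5,[3.94,0,0],0],[8.5,[3.94,0,0],0],[8.5,[3.94,0,0],0],[8.5,[3.94,0,0],0],[8.5,[0,0,0],0],[8.5,[0,0,0],0]]}' | head -2
cat > fit.py <<'E'
from h import *
R_={'gauge top':((.41,.47,.11,.18),(.064,.075)),'riser top':((.39,.51,.04,.18),(.020,.030)),'vee top':((.39,.51,.04,.13),(.044,.0495)),
'pin':((.38,.52,.03,.13),(.0535,.070)),'rest up':((.55,.68,.05,.18),(.022,.04)),'rest base':((.55,.68,.05,.18),(.004,.016)),
'veecase':((.40,.54,.35,.47),(.011,.02)),'gcase':((.56,.69,.22,.34),(.013,.022)),'rcase':((.38,.51,.19,.34),(.010,.018)),'vee felt':((.44,.50,.39,.44),(.002,.01)),'bottle':((.55,.64,.36,.46),(.03,.12)),'flange':((.38,.50,-.1,-.01),(.015,.03))}
def fit(P,tag,keys=None):
    Q=P.reshape(-1,3); Q=Q[~np.isnan(Q[:,0])]
    for k,((x0,x1,y0,y1),(a,b)) in R_.items():
        if keys and k not in keys: continue
        q=Q[(Q[:,0]>x0)&(Q[:,0]<x1)&(Q[:,1]>y0)&(Q[:,1]<y1)&(Q[:,2]>a)&(Q[:,2]<b)]
        if len(q)<15: continue
        r=cv2.minAreaRect(q[:,:2].astype(np.float32)*1000)
        print(tag,k,len(q),'c',np.round(r[0],1),'size',np.round(r[1],1),'ang',round(r[2],1),'medz',np.median(q[:,2]*1000).round(1))
E
python3 - <<'E'
from fit import *
C,p,d=snap('wrist','w2'); P=cloud(C,d)
fit(cloud(cal('top'),np.load('pics/top0.npz')['d']),'top'); fit(cloud(cal('scene'),np.load('pics/scene0.npz')['d']),'scn')
fit(np.load('pics/w1P.npy'),'w1'); fit(P,'w2')
E
```

```text
time: 4.32
position: [0.4011, 0.273, 0.2998]
top gauge top 114 c [435.1 143.4] size [22.8 24.8] ang 89.9 medz 69.9
top riser top 414 c [445.6 110.6] size [50.2 95.5] ang 4.0 medz 26.0
top vee top 40 c [447.5  82.9] size [39.2 35.9] ang 5.6 medz 48.2
top pin 343 c [452.   86.3] size [100.3  25.5] ang 6.7 medz 62.4
top rest up 143 c [612.7 115.6] size [43.6 63.5] ang 76.9 medz 30.0
top rest base 694 c [614.  114.8] size [126.6 128.6] ang 89.0 medz 8.7
top veecase 325 c [465.3 404.8] size [70.8 63.5] ang 0.5 medz 15.0
top gcase 248 c [618.7 274.7] size [52.2 56.6] ang 80.0 medz 17.7
top rcase 570 c [451.9 262.4] size [ 83.3 124.7] ang 2.3 medz 13.8
top vee felt 324 c [466.  414.9] size [49.4 51.9] ang 89.4 medz 6.8
top bottle 251 c [599.3 418.7] size [33.9 39.1] ang 49.0 medz 59.8
top flange 130 c [462.  -57.5] size [75.9 83.3] ang 0.0 medz 23.3
scn gauge top 158 c [435.4 142.1] size [25.8 25.3] ang 85.9 medz 68.9
scn riser top 513 c [444.7 109. ] size [51.8 97. ] ang 4.2 medz 25.1
scn vee top 111 c [447.1  91.2] size [68.8 70.8] ang 66.9 medz 48.3
scn pin 519 c [449.4 101.8] size [101.
[... 1267 characters left out ...]
 size [50.2 84.5] ang 4.4 medz 25.9
w2 vee top 106 c [449.3  83.2] size [39.9 38.7] ang 7.0 medz 48.2
w2 pin 918 c [452.9  84.5] size [100.4  19.4] ang 6.3 medz 62.0
w2 rest up 405 c [613.4 115.9] size [44.9 64.4] ang 77.0 medz 29.1
w2 rest base 1264 c [612.9 116.6] size [55.5 86.2] ang 75.3 medz 8.8
w2 veecase 1403 c [466.6 405.8] size [72.  63.9] ang 0.6 medz 15.3
w2 gcase 887 c [619.6 274.9] size [52.2 57.9] ang 80.2 medz 18.1
w2 rcase 1767 c [453.4 262.3] size [ 82.8 125.1] ang 2.4 medz 14.5
w2 vee felt 1393 c [467.4 414.9] size [49.9 51.7] ang 89.6 medz 7.0
w2 bottle 1526 c [597.4 419.8] size [33.4 39.6] ang 19.2 medz 60.2
w2 flange 213 c [463.1 -47.5] size [73.6 59.2] ang 0.5 medz 22.2
```

View pics/w2.png

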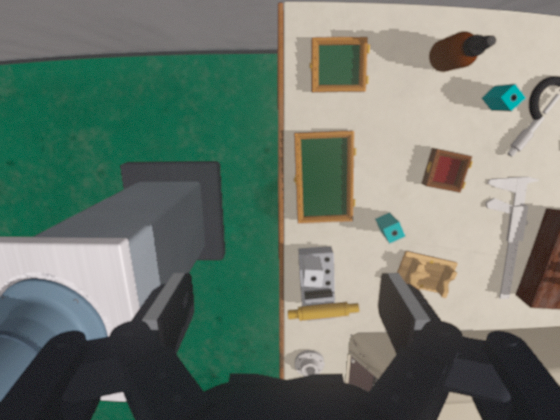

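w2 shows vee case (340,64), riser case (325,176), gauge case (447,170) and pin rest (428,272). Poses agree between views. Next I'll refine the case recesses, whose hinges bias the outer rectangles, and work out the approach to the pin.

```bash
python3 - <<'E'
from fit import *
C=cal('wrist'); P=cloud(C,np.load('pics/w2.npz')['d']); Q=P.reshape(-1,3); Q=Q[~np.isnan(Q[:,0])]
for k,c,a,(z0,z1),o in [('vee',(466.6,405.8),.6,(.0115,.02),(68,64)),('g',(619.5,274.7),-9.7,(.0145,.022),(52,52)),('r',(453.4,262.3),2.3,(.011,.019),(78,124))]:
    t=np.radians(a); d=Q[:,:2]*1000-c; l=np.c_[d[:,0]*np.cos(t)+d[:,1]*np.sin(t),-d[:,0]*np.sin(t)+d[:,1]*np.cos(t)]
    m=(abs(l)<75).all(1)&(Q[:,2]>z0)&(Q[:,2]<z1)
    if k!='r': m&=(abs(l)<45).all(1)
    l=l[m]
    for ax in (0,1):
        s=l[abs(l[:,1-ax])<o[1-ax]/2-12][:,ax]
        print(k,'axis',ax,'neg outer/inner pct',np.percentile(s[s<0],[1,5,50,95,99]).round(1),'pos',np.percentile(s[s>0],[1,5,50,95,99]).round(1))
print(env.sense()['q'].__repr__())
plan([(.4525,.0843,.16,186.7)])
E
```

```text
vee axis 0 neg outer/inner pct [-33.7 -32.7 -29.  -25.  -18.7] pos [26.1 27.  30.8 36.  36.8]
vee axis 1 neg outer/inner pct [-35.1 -35.  -31.6 -27.8 -27.7] pos [20.  20.9 24.1 27.7 28.7]
g axis 0 neg outer/inner pct [-25.4 -24.8 -22.2 -17.5 -16.8] pos [19.3 20.  23.2 28.4 29.9]
g axis 1 neg outer/inner pct [-29.1 -28.7 -25.1 -21.5 -21.2] pos [14.7 15.  18.7 22.4 22.6]
r axis 0 neg outer/inner pct [-39.7 -39.2 -35.5 -31.7 -31.3] pos [31.  31.5 35.1 40.3 41.9]
r axis 1 neg outer/inner pct [-65.2 -64.6 -60.9 -57.9 -57.6] pos [51.1 51.5 55.2 58.8 59. ]
array([ 0.1785016 ,  0.06391757, -0.87436486,  1.86577712,  0.05156174,
        1.23578568, -0.71458533])
-> (0.4525, 0.0843, 0.16, 186.7) total tool [-18.62   5.11  13.95] spin -96.9 | n 14 each [-1.33  0.37  1.  ] spin -6.92
```

```bash
python3 -m pendant '{"deltas":[[3.2,[0,0,0],-6.92],[3.2,[0,0,0],-6.92],[3.2,[0,0,0],-6.92],[3.2,[0,0,0],-6.92],[3.2,[0,0,0],-6.92],[3.2,[0,0,0],-6.92],[3.2,[0,0,0],-6.92],[3.2,[0,0,0],-6.92],[3.2,[0,0,0],-6.92],[3.2,[0,0,0],-6.92],[3.2,[0,0,0],-6.92],[3.2,[0,0,0],-6.92],[3.2,[0,0,0],-6.92],[3.2,[0,0,0],-6.92],[3.2,[0,0,0],0],[3.2,[0,0,0],0]]}'
python3 -c "
from h import *
plan([(.4525,.0843,.16,186.7)])"
```

```text
time: 5.7
position: [0.4027, 0.2683, 0.2994]
orientation: [-0.055, 0.998, -0.001, 0.0]
contact_force: [0.3, 0.6, 1.3]
width: 0.0317
grasp_force: 0.0
-> (0.4525, 0.0843, 0.16, 186.7) total tool [ -2.93 -18.83  13.94] spin -0.4 | n 6 each [-0.49 -3.14  2.32] spin -0.07
```

```bash
python3 -m pendant '{"deltas":[[3.2,[-0.49,-3.14,2.3],0],[3.2,[-0.49,-3.14,2.3],0],[3.2,[-0.49,-3.14,2.3],-0.4],[3.2,[-0.49,-3.14,2.3],0],[3.2,[-0.49,-3.14,2.3],0],[3.2,[-0.49,-3.14,2.3],0],[3.2,[0,0,0],0],[3.2,[0,0,0],0],[3.2,[0,0,0],0],[3.2,[0,0,0],0]]}'
python3 - <<'E'
from fit import *
C,p,d=snap('wrist','w3'); P=cloud(C,d); s=env.sense(); print(s['position'],yaw())
fit(P,'w3',['pin','gauge top','vee top','riser top'])
# fingertip: points near TCP laterally, |tool y| 10..40, above z .1
a=np.radians(yaw()); D=P-s['position']; X=D[...,0]*np.cos(a)+D[...,1]*np.sin(a); Y=D[...,0]*np.sin(a)-D[...,1]*np.cos(a)
m=(abs(X)<.02)&(abs(Y)<.045)&(D[...,2]>-.03); 
print('finger lowest rel z',np.percentile(D[m][:,2],[0,1,2,5])*1000,'Y',np.percentile(Y[m]*1000,[1,50,99]))
plan([(.4525,.0843,.075,186.7)])
E
```

```text
time: 6.53
position: [0.4545, 0.088, 0.1626]
orientation: [-0.062, 0.998, 0.0, 0.001]
contact_force: [1.0, 0.3, 0.7]
width: 0.0317
grasp_force: 0.0
[0.45451849 0.08829789 0.16275337] 187.1684315737013
w3 gauge top 1050 c [436.7 143.1] size [24.8 24.4] ang 85.4 medz 69.9
w3 riser top 2571 c [447.2 110.4] size [50.7 96.5] ang 4.4 medz 26.0
w3 vee top 198 c [449.4  83. ] size [40.  35.9] ang 6.4 medz 49.2
w3 pin 2732 c [453.1  83.2] size [100.2  20. ] ang 6.5 medz 62.6
finger lowest rel z [ 0.27469859  9.38524078 13.33546881 23.05552949] Y [-44.62461849   1.8224503   44.6257238 ]
-> (0.4525, 0.0843, 0.075, 186.7) total tool [ 0.25 -0.37  8.78] spin 0.5 | n 3 each [ 0.08 -0.12  2.93] spin 0.16
```

View pics/w3.png

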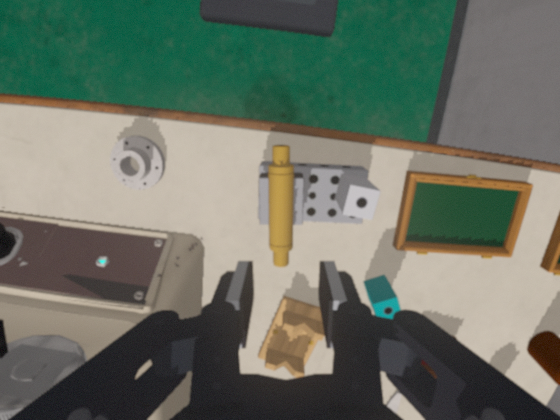

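w3 shows the pin (281,205) on the V-block (283,192), gauge top (360,203) and riser, with the turquoise block at (383,295). The bright gauge on the riser is confirmed. Descending to the pin.

```bash
python3 -m pendant '{"deltas":[[3.2,[0.08,-0.15,2.9],0.5],[3.2,[0.08,-0.15,2.9],0],[3.2,[0.04,-0.12,2.9],0],[3.2,[0,0,0],0],[3.2,[0,0,0],0],[3.2,[0,0,0],0],[3.2,[0,0,0],0]]}'
python3 -c "
from h import *
plan([(.453,.0835,.0505,186.6)])"
```

```text
time: 7.17
position: [0.4545, 0.0835, 0.0768]
orientation: [-0.058, 0.998, 0.0, 0.002]
contact_force: [-0.3, -0.5, 1.0]
width: 0.0319
grasp_force: 0.0
-> (0.453, 0.0835, 0.0505, 186.6) total tool [0.15 0.02 2.63] spin 0.0 | n 1 each [0.15 0.02 2.63] spin 0.04
```

```bash
python3 -m pendant '{"deltas":[[3.2,[0.15,0,0.9],0],[3.2,[0,0,0.9],0],[3.2,[0,0,0.8],0],[3.2,[0,0,0],0],[3.2,[0,0,0],0],[3.2,[0,0,0],0],[3.2,[0,0,0],0]]}'
```

```text
time: 7.75
position: [0.4513, 0.0823, 0.0485]
orientation: [-0.057, 0.998, 0.0, 0.0]
contact_force: [1.2, 0.4, 0.2]
width: 0.0316
grasp_force: 2.6
```

```bash
python3 -m pendant '{"deltas":[[3.2,[0,0,0],0]]}'; python3 -m pendant '{"deltas":[[2.4,[0,0,0],0],[2.4,[0,0,0],0]]}';  python3 -m pendant '{"deltas":[[1.2,[0,0,0],0],[1.2,[0,0,0],0],[1.2,[0,0,0],0],[1.2,[0,0,0],0]]}'
```

```text
time: 7.83
position: [0.4513, 0.0822, 0.0485]
orientation: [-0.057, 0.998, 0.0, 0.0]
contact_force: [1.4, -1.2, -0.4]
width: 0.0317
grasp_force: 1.9
time: 8.0
position: [0.4516, 0.0812, 0.0491]
orientation: [-0.057, 0.998, -0.001, 0.0]
contact_force: [0.3, -2.4, 4.5]
width: 0.0242
grasp_force: 3.3
time: 8.33
position: [0.4516, 0.0831, 0.0495]
orientation: [-0.058, 0.998, 0.0, 0.001]
contact_force: [-0.4, 1.1, 6.6]
width: 0.0177
grasp_force: 59.7
```

```bash
python3 - <<'E'
from h import *
C,p,d=snap('wrist','w4'); P=cloud(C,d); s=env.sense(); print(s['position'],s['width'],s['grasp_force'],yaw())
cv2.imwrite('pics/w4c.png',cv2.resize(p[150:400,180:400,::-1],None,fx=2.4,fy=2.4,interpolation=cv2.INTER_CUBIC))
E
```

```text
[0.45155529 0.08310941 0.04949084] 0.01732060763339908 59.67480332299601 186.60221995812915
```

View pics/w4c.png

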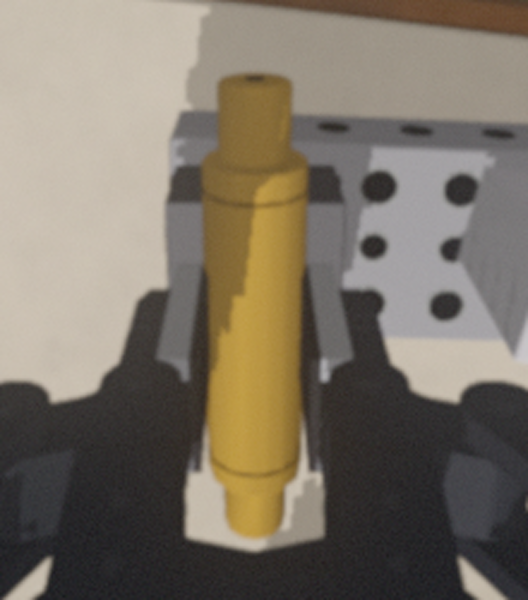

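The crop shows both pads on the pin's flanks at its middle, tips at the lands. Lifting gently.

```bash
python3 -m pendant '{"deltas":[[1.2,[0,0,-0.3],0],[1.2,[0,0,-0.5],0],[1.2,[0,0,-1],0],[1.2,[0,0,-2],0],[1.2,[0,0,-3],0],[1.2,[0,0,-3],0],[1.2,[0,0,0],0],[1.2,[0,0,0],0]]}'
python3 - <<'E'
from h import *
C,p,d=snap('wrist','w5'); s=env.sense(); print(s['width'],s['grasp_force'])
P=cloud(C,d); h=p.astype(int); m=(h[...,0]-h[...,2]>60)&(h[...,0]>90)
D=P-s['position']; a=np.radians(yaw()); X=D[...,0]*np.cos(a)+D[...,1]*np.sin(a); Y=D[...,0]*np.sin(a)-D[...,1]*np.cos(a)
m&=(abs(X)<.06)&(abs(Y)<.02)&(abs(D[...,2])<.04); q=np.c_[X[m],Y[m],D[...,2][m]]*1000
print(len(q),'x',np.percentile(q[:,0],[0.5,99.5]).round(1),'Y',np.percentile(q[:,1],[1,50,99]).round(1),'ztop vs x',[np.percentile(q[abs(q[:,0]-c)<4][:,2],90).round(1) for c in (-28,-18,18,28) if (abs(q[:,0]-c)<4).sum()>5], 'slope xy',np.polyfit(q[:,0],q[:,1],1).round(3))
plan([(.6133,.116,.16,166.8),(.6133,.116,.045)])
E
```

```text
time: 9.05
position: [0.4522, 0.0822, 0.1485]
orientation: [-0.057, 0.998, -0.0, 0.002]
contact_force: [-1.3, -0.3, -2.2]
width: 0.0175
grasp_force: 58.9
0.017451315152272953 58.93650412559509
6559 x [-52.1  46.1] Y [-8.7  0.2  8.8] ztop vs x [np.float64(17.0), np.float64(17.1), np.float64(17.2), np.float64(17.1)] slope xy [0.003 0.109]
-> (0.6133, 0.116, 0.16, 166.8) total tool [-16.55   1.54  -1.32] spin 19.8 | n 5 each [-3.31  0.31 -0.26] spin 3.95
-> (0.6133, 0.116, 0.045) total tool [ 0.   0.  11.5] spin -0.0 | n 3 each [0.   0.   3.83] spin -0.0
```

```bash
python3 -m pendant '{"deltas":[[1.2,[-3.3,0.33,-0.2],0],[1.2,[-3.3,0.33,-0.2],0],[1.2,[-3.2,0.33,-0.2],0],[1.2,[-3.2,0.33,-0.2],0],[1.2,[-3.2,0.33,-0.2],0],[1.2,[0,0,0],5],[1.2,[0,0,0],5],[1.2,[0,0,0],5],[1.2,[0,0,0],4.8],[1.2,[0,0,3],0],[1.2,[0,0,3],0],[1.2,[0,0,2],0],[1.2,[0,0,0],0],[1.2,[0,0,0],0],[1.2,[0,0,0],0]]}'
cat > pinrest.py <<'E'
from h import *
import sys
C,p,d=snap('wrist',sys.argv[1]); s=env.sense(); print(s['position'],yaw())
P=cloud(C,d)*1000; h=p.astype(int); m=(h[...,0]-h[...,2]>70)&(h[...,0]>90)
q=P[m&(abs(P[...,0]-613)<75)&(abs(P[...,1]-116)<60)&(P[...,2]>float(sys.argv[2]))]
r=cv2.minAreaRect(q[:,:2].astype(np.float32)); print('pin',np.round(r[0],1),np.round(r[1],1),round(r[2],1),'top',np.percentile(q[:,2],[50,95]).round(1))
q=P[(abs(P[...,0]-613)<45)&(abs(P[...,1]-116)<45)&(P[...,2]>22)&(P[...,2]<35.5)]
r=cv2.minAreaRect(q[:,:2].astype(np.float32)); print('rest',np.round(r[0],1),np.round(r[1],1),round(r[2],1))
E
python3 pinrest.py w6 55; python3 -c "
from h import *
plan([(.611,.1165,.03,166.8)])"
```

```text
time: 10.35
position: [0.6098, 0.1175, 0.0764]
orientation: [0.115, 0.993, 0.0, -0.0]
contact_force: [1.1, -0.5, -0.9]
width: 0.0176
grasp_force: 59.0
[0.61079971 0.11779011 0.07759754] 166.81084066938112
pin [611.8 117.2] [17.6 99.4] 76.4 top [90.5 92.2]
rest [587.8 122.1] [43.5  8.5] 76.7
-> (0.611, 0.1165, 0.03, 166.8) total tool [-0.05 -0.12  4.76] spin 0.0 | n 2 each [-0.02 -0.06  2.38] spin 0.01
```

View pics/w6.png

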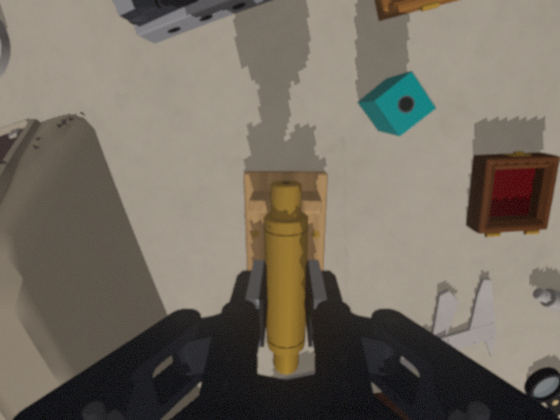

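w6: pin in hand (286,290) above the rest (286,230). It sits about 2.4 mm short along the rest axis. Correcting and descending, stopping just above the seat.

```bash
python3 -m pendant '{"deltas":[[1.2,[-0.24,-0.08,0.5],0],[1.2,[0,0,1],0],[1.2,[0,0,1],0],[1.2,[0,0,1],0],[1.2,[0,0,0.5],0],[1.2,[0,0,0],0],[1.2,[0,0,0],0],[1.2,[0,0,0],0]]}'; python3 pinrest.py w7 40.5;  python3 -m pendant '{"deltas":[[1.2,[0,0,0.2],0],[1.2,[0,0,0.2],0],[1.2,[0,0,0],0],[1.2,[0,0,0],0]]}'
```

```text
time: 11.07
position: [0.6123, 0.1161, 0.0367]
orientation: [0.115, 0.993, 0.0, 0.0]
contact_force: [0.6, -0.1, -1.2]
width: 0.0175
grasp_force: 59.0
[0.61253929 0.11618944 0.03701279] 166.80495961502112
pin [614.2 115.8] [17.6 99.2] 76.4 top [50.7 52.4]
rest [587.7 122. ] [43.9  8.7] 75.9
time: 11.45
position: [0.612, 0.1158, 0.0325]
orientation: [0.115, 0.993, -0.0, -0.0]
contact_force: [-0.8, -0.2, -1.4]
width: 0.0175
grasp_force: 59.0
```

```bash
python3 -m pendant '{"deltas":[[1.2,[0,0,0.15],0],[1.2,[0,0,0],0],[1.2,[0,0,0],0]]}';  python3 -m pendant '{"deltas":[[1.2,[0,0,0.1],0],[1.2,[0,0,0],0],[1.2,[0,0,0],0]]}'
```

```text
time: 11.7
position: [0.6122, 0.116, 0.0311]
orientation: [0.115, 0.993, 0.0, 0.0]
contact_force: [-0.1, 0.3, -1.6]
width: 0.0175
grasp_force: 59.0
time: 11.95
position: [0.6124, 0.1163, 0.0307]
orientation: [0.115, 0.993, 0.0, 0.0]
contact_force: [-0.9, 1.2, 1.3]
width: 0.0171
grasp_force: 59.5
```

```bash
python3 -m pendant '{"deltas":[[1.2,[0,0,0.05],0],[2.2,[0,0,0],0],[2.8,[0,0,0],0],[3.2,[0,0,0],0],[3.2,[0,0,0],0],[3.2,[0,0,-0.5],0],[3.2,[0,0,-2],0],[3.2,[0,0,-3],0],[3.2,[0,0,-3],0],[3.2,[0,0,-3],0],[3.2,[0,0,0],0],[3.2,[0,0,0],0]]}'; python3 pinrest.py w8 38
python3 -c "
from h import *
plan([(.4490,.0830,.14,186.4),(.4490,.0830,.040)])"
```

```text
time: 12.95
position: [0.6141, 0.1166, 0.1477]
orientation: [0.115, 0.993, 0.001, 0.003]
contact_force: [-0.4, -0.6, 0.2]
width: 0.032
grasp_force: 0.0
[0.61245932 0.11586558 0.145485  ] 166.7908646542082
pin [614.  116.1] [17.7 98.5] 76.2 top [44.4 46.4]
rest [613.7 115.8] [43.8 82.7] 76.5
-> (0.449, 0.083, 0.14, 186.4) total tool [15.16 -6.93  0.55] spin -19.6 | n 5 each [ 3.03 -1.39  0.11] spin -3.92
-> (0.449, 0.083, 0.04) total tool [-0.  0. 10.] spin -0.0 | n 3 each [-0.    0.    3.33] spin -0.0
```

```bash
python3 -m pendant '{"deltas":[[4.6,[3.03,-1.39,0],0],[4.6,[3.03,-1.39,0],0],[4.6,[3.03,-1.39,0],0],[4.6,[3.03,-1.39,0],0],[4.6,[3.03,-1.39,0],0],[4.6,[0,0,0],-6.6],[4.6,[0,0,0],-6.5],[4.6,[0,0,0],-6.5],[4.6,[0,0,0],0],[4.6,[0,0,0],0],[4.6,[0,0,0],0],[4.6,[0,0,0],0]]}'
python3 - <<'E'
from fit import *
R_['vee all']=((.39,.51,.04,.12),(.039,.0525))
C,p,d=snap('wrist','w9'); P=cloud(C,d); s=env.sense(); print(s['position'],yaw())
fit(P,'w9',['gauge top','vee top','vee all','riser top'])
plan([(.4490,.0830,.039,186.4)])
E
```

```text
time: 14.0
position: [0.4484, 0.0828, 0.1441]
orientation: [-0.055, 0.998, 0.0, -0.001]
contact_force: [0.1, -0.2, 0.2]
width: 0.0458
grasp_force: 0.0
[0.44853844 0.08283423 0.14423747] 186.3245744047216
w9 gauge top 1176 c [436.7 143. ] size [24.6 24.5] ang 86.3 medz 69.9
w9 riser top 3050 c [447.2 110.5] size [51.1 96.5] ang 4.5 medz 26.0
w9 vee top 938 c [449.8  82.5] size [40.9 36. ] ang 6.1 medz 47.4
w9 vee all 2401 c [449.8  82.4] size [40.9 36.1] ang 6.1 medz 49.1
-> (0.449, 0.083, 0.039, 186.4) total tool [-5.000e-02  1.000e-02  1.052e+01] spin -0.1 | n 3 each [-0.02  0.    3.51] spin -0.03
```

View pics/w9.png

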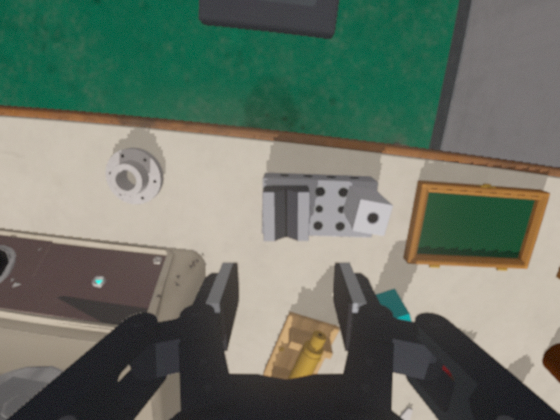

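w9: V-block (287,212) alone with its V clear, gauge top (370,217). The pin lies in the rest (310,355). Grasping the V-block across its 36 mm.

```bash
python3 -m pendant '{"deltas":[[4.6,[-0.1,0.02,3],0.2],[4.6,[0,0,3],0],[4.6,[0,0,2.5],0],[4.6,[0,0,1],0],[4.6,[0,0,1],0],[4.6,[0,0,0.1],0],[4.6,[0,0,0],0],[4.6,[0,0,0],0]]}'; python3 -m pendant '{"deltas":[[4.2,[0,0,0],0],[3.8,[0,0,0],0],[3.4,[0,0,0],0],[3,[0,0,0],0],[2.6,[0,0,0],0],[2.6,[0,0,0],0],[2.6,[0,0,0],0]]}'
```

```text
time: 14.72
position: [0.451, 0.0835, 0.0397]
orientation: [-0.054, 0.999, 0.0, 0.001]
contact_force: [0.2, 0.1, -0.4]
width: 0.0459
grasp_force: 0.0
time: 15.3
position: [0.4508, 0.0831, 0.04]
orientation: [-0.054, 0.999, -0.0, 0.001]
contact_force: [-2.0, -1.0, 6.0]
width: 0.0342
grasp_force: 59.3
```

```bash
python3 -m pendant '{"deltas":[[2.6,[0,0,-0.3],0],[2.6,[0,0,-0.5],0],[2.6,[0,0,-1],0],[2.6,[0,0,-2],0],[2.6,[0,0,-3],0],[2.6,[0,0,-3],0],[2.6,[0,0,-1],0],[2.6,[0,0,0],0],[2.6,[0,0,0],0]]}'
cat > held.py <<'E'
from h import *
import sys
# args: name, zlo zhi rel TCP (mm), half window
C,p,d=snap('wrist',sys.argv[1]); s=env.sense(); y0=yaw(); print('tcp',np.round(s['position'],4),'yaw',round(y0,2),'w',round(s['width'],4))
P=cloud(C,d); D=(P-s['position'])*1000; a=np.radians(y0); X=D[...,0]*np.cos(a)+D[...,1]*np.sin(a); Y=D[...,0]*np.sin(a)-D[...,1]*np.cos(a)
lo,hi,hx,hy=map(float,sys.argv[2:6]); m=(abs(X)<hx)&(abs(Y)<hy)&(D[...,2]>lo)&(D[...,2]<hi)
q=np.c_[X[m],Y[m]].astype(np.float32); r=cv2.minAreaRect(q); print(len(q),'held in tool xy',np.round(r[0],1),np.round(r[1],1),round(r[2],1),'z',np.percentile(D[m][:,2],[5,50,95]).round(1))
E
python3 held.py w10 5 16 32 17; python3 -c "
from h import *
plan([(.467,.4058,.15,180.6)])"
```

```text
time: 16.05
position: [0.4496, 0.0827, 0.1467]
orientation: [-0.054, 0.999, -0.0, 0.0]
contact_force: [0.2, -0.6, -2.0]
width: 0.034
grasp_force: 60.3
tcp [0.4485 0.0825 0.1455] yaw 186.18 w 0.0339
4838 held in tool xy [-0.1 -0. ] [34.  41.1] 89.9 z [ 5.6 10.5 11.9]
-> (0.467, 0.4058, 0.15, 180.6) total tool [-5.31 31.94 -0.45] spin 5.6 | n 9 each [-0.59  3.55 -0.05] spin 0.62
```

```bash
python3 -m pendant '{"deltas":[[2.6,[-0.59,3.55,0],0],[2.6,[-0.59,3.55,0],0],[2.6,[-0.59,3.55,0],0],[2.6,[-0.59,3.55,0],0],[2.6,[-0.59,3.55,0],0],[2.6,[-0.59,3.55,0],0],[2.6,[-0.59,3.55,0],0],[2.6,[-0.59,3.55,0],0],[2.6,[-0.59,3.55,0],0],[2.6,[0,0,0],5.6],[2.6,[0,0,3],0],[2.6,[0,0,3],0],[2.6,[0,0,1.5],0],[2.6,[0,0,0],0],[2.6,[0,0,0],0],[2.6,[0,0,0],0],[2.6,[0,0,0],0]]}'
python3 held.py w11 5 16 32 17; python3 - <<'E'
from fit import *
z=np.load('pics/w11.npz'); P=cloud(cal('wrist'),z['d']); R_['rim']=((.41,.53,.35,.46),(.0135,.0175)); fit(P,'w11',['rim','veecase'])
plan([(.467,.4058,.0195,180.6)])
E
```

```text
time: 17.52
position: [0.469, 0.4077, 0.0734]
orientation: [-0.005, 1.0, 0.001, 0.001]
contact_force: [-0.1, 0.9, -2.7]
width: 0.0339
grasp_force: 60.6
tcp [0.4691 0.4077 0.0736] yaw 180.58 w 0.034
4304 held in tool xy [ 1.4 -0. ] [34.  40.9] 90.0 z [ 5.6  9.3 10.6]
w11 veecase 2871 c [460.1 405.2] size [60.  64.3] ang 0.9 medz 15.7
w11 rim 2616 c [460.9 405.2] size [58.3 64.3] ang 0.9 medz 15.8
-> (0.467, 0.4058, 0.0195, 180.6) total tool [ 0.22 -0.19  5.41] spin -0.0 | n 2 each [ 0.11 -0.09  2.71] spin -0.01
```

View pics/w11.png

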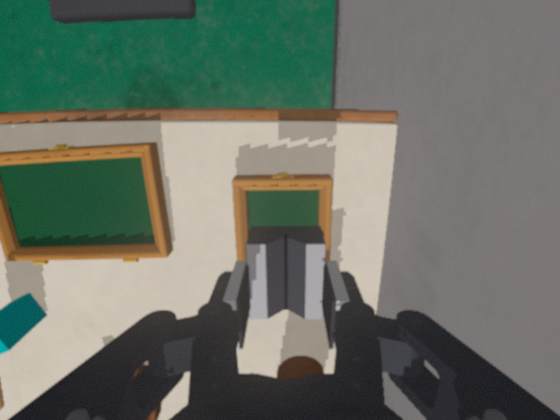

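w11: V-block (287,275) above the vee case (283,225), aligned. It needs about 2 mm of correction, then lowering.

```bash
python3 -m pendant '{"deltas":[[2.6,[0.2,-0.23,1],0],[2.6,[0,0,1],0],[2.6,[0,0,1],0],[2.6,[0,0,1],0],[2.6,[0,0,0.8],0],[2.6,[0,0,0],0],[2.6,[0,0,0],0],[2.6,[0,0,0],0]]}';python3 -m pendant '{"deltas":[[2.6,[0,0,0.3],0],[2.6,[0,0,0.1],0],[2.6,[0,0,0],0],[2.6,[0,0,0],0]]}'
```

```text
time: 18.23
position: [0.4658, 0.4042, 0.0231]
orientation: [-0.005, 1.0, -0.0, -0.0]
contact_force: [-0.1, -0.0, -2.3]
width: 0.0337
grasp_force: 60.6
time: 18.57
position: [0.4663, 0.4048, 0.0211]
orientation: [-0.005, 1.0, 0.0, 0.001]
contact_force: [-2.1, -1.5, 5.2]
width: 0.0339
grasp_force: 61.4
```

```bash
python3 -m pendant '{"deltas":[[3.8,[0,0,0],0],[4.4,[0,0,0],0],[4.4,[0,0,0],0],[4.4,[0,0,0],0],[4.4,[0,0,-0.5],0],[4.4,[0,0,-2],0],[4.4,[0,0,-3],0],[4.4,[0,0,-3],0],[4.4,[0,0,-4],0],[4.4,[0,0,0],0],[4.4,[0,0,0],0],[4.4,[0,0,0],0]]}'
python3 - <<'E'
from fit import *
C,p,d=snap('wrist','w12'); P=cloud(C,d); s=env.sense(); print(s['position'],yaw())
R_['veeplaced']=((.42,.52,.36,.45),(.022,.04)); R_['rim']=((.41,.53,.35,.46),(.0125,.0185)); fit(P,'w12',['veeplaced','rim'])
plan([(.4365,.143,.15,175.5),(.4365,.143,.045)])
E
```

```text
time: 19.57
position: [0.4661, 0.404, 0.1449]
orientation: [-0.005, 1.0, -0.0, 0.0]
contact_force: [0.2, -0.5, -0.8]
width: 0.0442
grasp_force: 0.0
[0.46557548 0.40324529 0.14368019] 180.5905733104126
w12 veeplaced 2063 c [465.1 404.3] size [40.1 36. ] ang 0.8 medz 30.2
w12 rim 2526 c [467.4 405.3] size [71.6 64.2] ang 1.0 medz 15.5
-> (0.4365, 0.143, 0.15, 175.5) total tool [  3.18 -25.99  -0.63] spin 5.1 | n 7 each [ 0.45 -3.71 -0.09] spin 0.73
-> (0.4365, 0.143, 0.045) total tool [ 0.   0.  10.5] spin -0.0 | n 3 each [0.  0.  3.5] spin -0.0
```

```bash
python3 -m pendant '{"deltas":[[3.6,[0.44,-3.71,-0.1],0],[3.6,[0.44,-3.71,0],0],[3.6,[0.44,-3.71,0],0],[3.6,[0.44,-3.71,0],0],[3.6,[0.44,-3.71,0],0],[3.6,[0.44,-3.71,0],0],[3.6,[0.44,-3.71,0],0],[3.6,[0,0,0],4.9],[3.6,[0,0,0],0],[3.6,[0,0,0],0],[3.6,[0,0,0],0],[3.6,[0,0,0],0]]}'
python3 - <<'E'
from fit import *
C,p,d=snap('wrist','w13'); P=cloud(C,d); s=env.sense(); print(s['position'],yaw())
fit(P,'w13',['gauge top','riser top'])
plan([(.4367,.143,.045,175.7)])
E
```

```text
time: 20.62
position: [0.4376, 0.146, 0.1454]
orientation: [0.035, 0.999, 0.001, -0.0]
contact_force: [0.3, -0.5, 0.3]
width: 0.0362
grasp_force: 0.0
[0.43762125 0.14593549 0.14545068] 175.92601648868012
w13 gauge top 1143 c [436.7 142.8] size [23.9 24.5] ang 86.2 medz 70.0
w13 riser top 4728 c [447.1 110.3] size [50.4 95.5] ang 4.3 medz 26.0
-> (0.4367, 0.143, 0.045, 175.7) total tool [ 0.07 -0.3  10.05] spin 0.2 | n 3 each [ 0.02 -0.1   3.35] spin 0.08
```

View pics/w13.png

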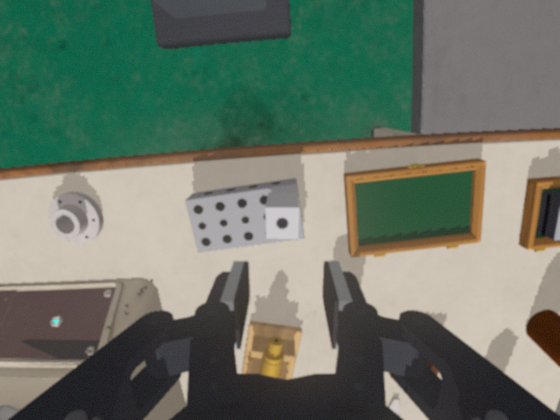

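w13: bright gauge (282,222) alone on the riser. The V-block is in its case (550,213) and the pin in the rest.

```bash
python3 -m pendant '{"deltas":[[3.6,[0.06,-0.3,3],0],[3.6,[0,0,3],0],[3.6,[0,0,2],0],[3.6,[0,0,1],0],[3.6,[0,0,1],0],[3.6,[0,0,0],0],[3.6,[0,0,0],0],[3.6,[0,0,0],0]]}'; python3 -m pendant '{"deltas":[[3.0,[0,0,0],0],[2.6,[0,0,0],0],[2.2,[0,0,0],0],[1.8,[0,0,0],0],[1.5,[0,0,0],0],[1.5,[0,0,0],0],[1.5,[0,0,0],0]]}'
```

```text
time: 21.33
position: [0.4382, 0.142, 0.0466]
orientation: [0.037, 0.999, 0.0, 0.001]
contact_force: [-0.2, -0.4, -0.4]
width: 0.0363
grasp_force: 0.0
time: 21.92
position: [0.4384, 0.1422, 0.047]
orientation: [0.037, 0.999, 0.001, 0.001]
contact_force: [-1.7, 1.3, 6.6]
width: 0.0228
grasp_force: 59.4
```

```bash
python3 -m pendant '{"deltas":[[1.5,[0,0,-0.3],0],[1.5,[0,0,-0.5],0],[1.5,[0,0,-1],0],[1.5,[0,0,-2],0],[1.5,[0,0,-3],0],[1.5,[0,0,-3],0],[1.5,[0,0,-1],0],[1.5,[0,0,0],0],[1.5,[0,0,0],0]]}'
python3 held.py w14 16 28 18 11; python3 -c "
from h import *
plan([(.620,.2746,.155,170.3)])"
```

```text
time: 22.67
position: [0.437, 0.1407, 0.1535]
orientation: [0.038, 0.999, -0.0, 0.0]
contact_force: [-1.1, -0.8, -1.3]
width: 0.0227
grasp_force: 59.2
tcp [0.436  0.1404 0.1525] yaw 175.67 w 0.0228
2891 held in tool xy [0.8 0. ] [24.8 22. ] 0.0 z [18.6 23.8 24.8]
-> (0.62, 0.2746, 0.155, 170.3) total tool [-17.33  14.77  -0.25] spin 5.4 | n 6 each [-2.89  2.46 -0.04] spin 0.9
```

```bash
python3 -m pendant '{"deltas":[[1.5,[-2.89,2.46,0],0],[1.5,[-2.89,2.46,0],0],[1.5,[-2.89,2.46,0],0],[1.5,[-2.89,2.46,0],0],[1.5,[-2.89,2.46,0],0],[1.5,[-2.88,2.46,0],0],[1.5,[0,0,0],5.4],[1.5,[0,0,3],0],[1.5,[0,0,2.5],0],[1.5,[0,0,1],0],[1.5,[0,0,0],0],[1.5,[0,0,0],0],[1.5,[0,0,0],0],[1.5,[0,0,0],0]]}'
python3 held.py w15 16 28 18 11; python3 - <<'E'
from fit import *
z=np.load('pics/w15.npz'); P=cloud(cal('wrist'),z['d']); R_['rim']=((.57,.67,.23,.32),(.016,.0205)); fit(P,'w15',['rim'])
plan([(.620,.2746,.027,170.3)])
E
```

```text
time: 23.88
position: [0.6221, 0.2762, 0.0906]
orientation: [0.085, 0.996, 0.001, 0.001]
contact_force: [0.7, 0.1, -2.0]
width: 0.023
grasp_force: 59.5
tcp [0.6222 0.2761 0.0907] yaw 170.28 w 0.0227
2829 held in tool xy [1.8 0. ] [25.1 22. ] 0.0 z [18.6 22.5 23.5]
w15 rim 2174 c [620.8 274.2] size [52.2 54.7] ang 80.4 medz 18.7
-> (0.62, 0.2746, 0.027, 170.3) total tool [ 0.19 -0.19  6.37] spin -0.0 | n 2 each [ 0.1  -0.09  3.19] spin -0.01
```

View pics/w15.png

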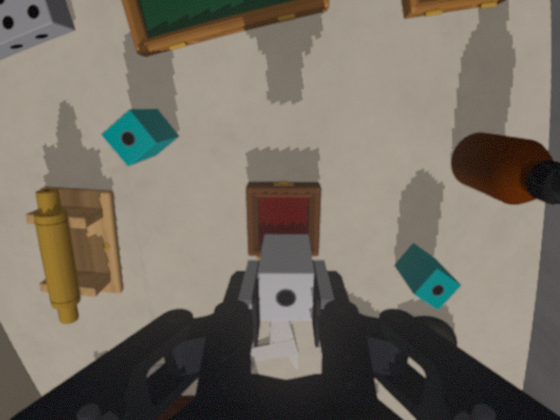

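w15: gauge (287,280) over the gauge case (284,220), square to it. Turquoise blocks at (140,136) and (427,275), bottle (505,167). Nudging about 2 mm in tool y and lowering.

```bash
python3 -m pendant '{"deltas":[[1.5,[0.03,-0.19,1],0],[1.5,[0,0,1.5],0],[1.5,[0,0,1.5],0],[1.5,[0,0,1],0],[1.5,[0,0,0.8],0],[1.5,[0,0,0],0],[1.5,[0,0,0],0],[1.5,[0,0,0],0]]}';python3 -m pendant '{"deltas":[[1.5,[0,0,0.3],0],[1.5,[0,0,0.15],0],[1.5,[0,0,0],0],[1.5,[0,0,0],0]]}'
```

```text
time: 24.6
position: [0.6202, 0.2737, 0.03]
orientation: [0.084, 0.996, 0.0, -0.0]
contact_force: [1.0, 1.0, -2.5]
width: 0.0229
grasp_force: 59.6
time: 24.93
position: [0.6209, 0.2741, 0.0281]
orientation: [0.085, 0.996, -0.0, 0.001]
contact_force: [-1.2, -1.6, 5.5]
width: 0.0226
grasp_force: 60.6
```

```bash
python3 -m pendant '{"deltas":[[2.6,[0,0,0],0],[3.2,[0,0,0],0],[3.2,[0,0,0],0],[3.2,[0,0,0],0],[3.2,[0,0,-0.5],0],[3.2,[0,0,-2],0],[3.2,[0,0,-3],0],[3.2,[0,0,-3],0],[3.2,[0,0,-4],0],[3.2,[0,0,0],0],[3.2,[0,0,0],0],[3.2,[0,0,0],0]]}'
python3 - <<'E'
from fit import *
C,p,d=snap('wrist','w16'); P=cloud(C,d); s=env.sense(); print(s['position'],yaw())
R_['gplaced']=((.59,.65,.245,.305),(.044,.06)); R_['rim']=((.57,.67,.23,.32),(.016,.0205)); fit(P,'w16',['gplaced','rim'])
plan([(.447,.1105,.16,94.4)])
E
```

```text
time: 25.93
position: [0.6204, 0.2734, 0.1514]
orientation: [0.085, 0.996, -0.0, 0.0]
contact_force: [0.2, -0.5, -0.3]
width: 0.0323
grasp_force: 0.0
[0.61963907 0.27284573 0.14999573] 170.2908584447947
w16 gplaced 936 c [619.1 274.4] size [23.6 24.3] ang 79.9 medz 50.9
w16 rim 1620 c [621.1 274.2] size [52.2 54.8] ang 80.1 medz 18.6
-> (0.447, 0.1105, 0.16, 94.4) total tool [ 14.28 -18.91  -1.  ] spin 75.9 | n 11 each [ 1.3  -1.72 -0.09] spin 6.9
```

Gauge top is at 50.9 mm (50 expected), upright and seated. Now the riser.

```bash
python3 -m pendant '{"deltas":[[6,[2.38,-3.15,0],0],[6,[2.38,-3.15,0],0],[6,[2.38,-3.15,0],0],[6,[2.38,-3.15,0],0],[6,[2.38,-3.15,0],0],[6,[2.38,-3.16,0],0],[6,[0,0,0],6.9],[6,[0,0,0],6.9],[6,[0,0,0],6.9],[6,[0,0,0],6.9],[6,[0,0,0],6.9],[6,[0,0,0],6.9],[6,[0,0,0],6.9],[6,[0,0,0],6.9],[6,[0,0,0],6.9],[6,[0,0,0],6.9],[6,[0,0,0],6.9],[6,[0,0,0],0],[6,[0,0,0],0],[6,[0,0,0],0]]}'
python3 - <<'E'
from fit import *
C,p,d=snap('wrist','w17'); P=cloud(C,d); s=env.sense(); print(s['position'],yaw())
fit(P,'w17',['riser top','rcase'])
plan([(.447,.1105,.013,94.4)])
E
```

```text
time: 27.65
position: [0.447, 0.111, 0.1502]
orientation: [0.679, 0.735, -0.001, -0.001]
contact_force: [-1.0, 0.0, -0.7]
width: 0.0599
grasp_force: 0.0
[0.44716973 0.11105393 0.15044229] 94.50653964983336
w17 riser top 6274 c [446.8 110.1] size [50.1 96.5] ang 4.2 medz 26.1
w17 rcase 2940 c [455.  236.1] size [82.2 74.1] ang 5.1 medz 14.4
-> (0.447, 0.1105, 0.013, 94.4) total tool [-0.05 -0.02 13.74] spin 0.1 | n 4 each [-0.01 -0.01  3.44] spin 0.03
```

View pics/w17.png

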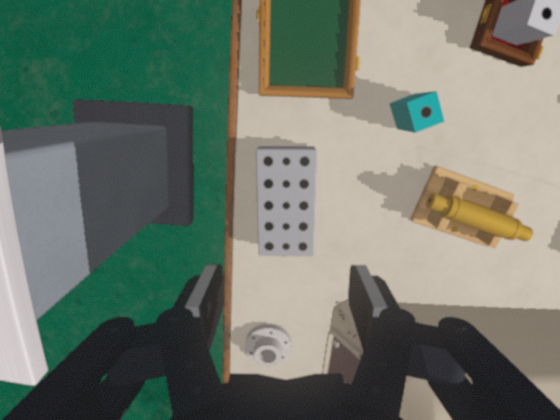

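w17: riser (287,200) bare, riser case (310,45), pin across both uprights of the rest (480,215), gauge in its case (525,20), flange (268,345). Grasping across the riser's 50 mm.

```bash
python3 -m pendant '{"deltas":[[6,[-0.08,0,3],0.2],[6,[0,0,3],0],[6,[0,0,3],0],[6,[0,0,2],0],[6,[0,0,1],0],[6,[0,0,1],0],[6,[0,0,0.7],0],[6,[0,0,0],0],[6,[0,0,0],0],[6,[0,0,0],0]]}'; python3 -m pendant '{"deltas":[[5.6,[0,0,0],0],[5.3,[0,0,0],0],[5,[0,0,0],0],[4.6,[0,0,0],0],[4.2,[0,0,0],0],[4,[0,0,0],0],[4,[0,0,0],0]]}'
```

```text
time: 28.53
position: [0.449, 0.1108, 0.0151]
orientation: [0.681, 0.733, 0.001, 0.001]
contact_force: [-0.5, -0.2, 0.6]
width: 0.0596
grasp_force: 0.0
time: 29.12
position: [0.4469, 0.1103, 0.0149]
orientation: [0.681, 0.733, -0.001, -0.0]
contact_force: [-3.3, -1.3, 9.3]
width: 0.0481
grasp_force: 61.2
```

```bash
python3 -m pendant '{"deltas":[[4,[0,0,-0.3],0],[4,[0,0,-0.5],0],[4,[0,0,-1],0],[4,[0,0,-2],0],[4,[0,0,-2.5],0],[4,[0,0,0],0],[4,[0,0,0],0]]}'
python3 held.py w18 3 16 60 24; python3 -c "
from h import *
plan([(.4534,.2624,.075,92.3)])"
```

```text
time: 29.7
position: [0.4496, 0.1107, 0.0784]
orientation: [0.681, 0.732, 0.002, 0.001]
contact_force: [1.7, 0.3, -6.9]
width: 0.0479
grasp_force: 64.2
tcp [0.4478 0.1101 0.0771] yaw 94.17 w 0.048
18946 held in tool xy [0.4 0.1] [47.9 96.8] 90.0 z [11.2 12.4 13.4]
-> (0.4534, 0.2624, 0.075, 92.3) total tool [15.15  1.66  0.21] spin 1.9 | n 4 each [3.79 0.42 0.05] spin 0.47
```

```bash
python3 -m pendant '{"deltas":[[4,[3,0.33,0],0.4],[4,[3,0.33,0],0.4],[4,[3,0.33,0],0.4],[4,[3.1,0.33,0],0.4],[4,[3.05,0.33,0],0.3],[4,[0,0,1],0],[4,[0,0,0.8],0],[4,[0,0,0],0],[4,[0,0,0],0],[4,[0,0,0],0],[4,[0,0,0],0]]}'
python3 held.py w19 3 16 60 24; python3 - <<'E'
from fit import *
z=np.load('pics/w19.npz'); P=cloud(cal('wrist'),z['d']); fit(P,'w19',['rcase']); s=env.sense()
# case edges in case-local frame about TCP
t=np.radians(2.3); D=(P-[.4534,.2624,0])*1000; l0=D[...,0]*np.cos(t)+D[...,1]*np.sin(t); l1=-D[...,0]*np.sin(t)+D[...,1]*np.cos(t)
m=(D[...,2]>11.5)&(D[...,2]<18); 
a=l0[m&(l1>20)&(l1<48)&(abs(l0)<50)]; b=l1[m&(abs(l0)<20)&(abs(l1)<72)]
print('x',np.percentile(a[a<0],[2,50,98]).round(1) if (a<0).any() else '',np.percentile(a[a>0],[2,50,98]).round(1) if (a>0).any() else '','y',np.percentile(b[b>0],[2,50,98]).round(1) if (b>0).any() else '', np.percentile(b[b<0],[2,50,98]).round(1) if (b<0).any() else '')
E
```

```text
time: 30.67
position: [0.4556, 0.2613, 0.0589]
orientation: [0.694, 0.72, -0.0, 0.0]
contact_force: [0.6, -0.2, -6.4]
width: 0.0479
grasp_force: 64.2
tcp [0.4558 0.2616 0.0592] yaw 92.19 w 0.0478
19324 held in tool xy [-0.5  0. ] [97.1 48. ] 0.0 z [ 9.6 10.7 11.7]
w19 rcase 3891 c [453.6 263. ] size [ 83.2 123.7] ang 2.7 medz 15.0
x [-38.6 -35.2 -31.6] [30.9 36.9 41.2] y [54.3 58.5 62.2]
```

View pics/w19.png

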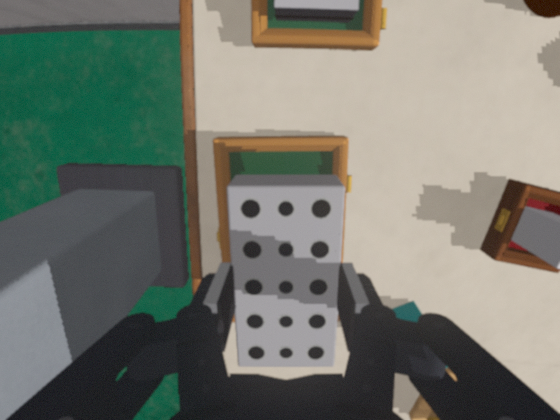

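w19: riser (287,265) over its case (282,205), about 2 mm off in x. The gauge is in its case at (540,235). Correcting and lowering.

```bash
python3 -m pendant '{"deltas":[[4,[0.14,-0.23,0.5],0],[4,[0,0,0.8],0],[4,[0,0,0.8],0],[4,[0,0,0.8],0],[4,[0,0,0.5],0],[4,[0,0,0],0],[4,[0,0,0],0],[4,[0,0,0],0]]}';python3 -m pendant '{"deltas":[[4,[0,0,0.3],0],[4,[0,0,0.15],0],[4,[0,0,0],0],[4,[0,0,0],0]]}'
```

```text
time: 31.38
position: [0.4531, 0.2643, 0.0251]
orientation: [0.693, 0.721, 0.0, -0.0]
contact_force: [-0.5, 1.1, -5.7]
width: 0.0476
grasp_force: 64.1
time: 31.72
position: [0.4535, 0.2643, 0.0211]
orientation: [0.693, 0.721, 0.001, 0.0]
contact_force: [-1.0, -0.4, -4.3]
width: 0.0477
grasp_force: 64.4
```

```bash
python3 -m pendant '{"deltas":[[4,[0,0,0.1],0],[4,[0,0,0],0],[4,[0,0,0],0]]}';python3 -m pendant '{"deltas":[[4,[0,0,0.1],0],[4,[0,0,0],0],[4,[0,0,0],0]]}'
```

```text
time: 31.97
position: [0.4535, 0.2644, 0.021]
orientation: [0.693, 0.721, 0.0, 0.0]
contact_force: [-2.6, -1.6, 6.0]
width: 0.0477
grasp_force: 65.5
time: 32.22
position: [0.4536, 0.2643, 0.0209]
orientation: [0.693, 0.721, -0.0, 0.001]
contact_force: [-4.2, -3.1, 12.0]
width: 0.0477
grasp_force: 66.3
```

```bash
python3 -m pendant '{"deltas":[[5.4,[0,0,0],0],[5.8,[0,0,0],0],[5.8,[0,0,0],0],[5.8,[0,0,0],0],[5.8,[0,0,-0.5],0],[5.8,[0,0,-2],0],[5.8,[0,0,-3],0],[5.8,[0,0,-4],0],[5.8,[0,0,-4],0],[5.8,[0,0,-4],0],[5.8,[-2,0,-4],0],[5.8,[-2,0,-4],0],[5.8,[-2,0,0],0],[5.8,[0,0,0],0],[5.8,[0,0,0],0],[5.8,[0,0,0],0]]}'
python3 - <<'E'
from fit import *
R_.update({'r placed':((.40,.51,.19,.34),(.022,.04)),'v placed':((.42,.52,.36,.45),(.022,.04)),'g placed':((.59,.65,.245,.305),(.044,.06)),'pinrest':((.55,.68,.05,.18),(.037,.06))})
C,p,d=snap('wrist','w20'); fit(cloud(C,d),'w20',['r placed','v placed','g placed','rcase','pinrest','bottle','flange'])
C,p,d=snap('top','top9'); fit(cloud(C,d),'top',['r placed','v placed','g placed','pinrest','bottle','flange'])
E
```

```text
time: 33.55
position: [0.4543, 0.2071, 0.2672]
orientation: [0.693, 0.721, -0.001, -0.001]
contact_force: [0.6, 0.5, 0.3]
width: 0.0579
grasp_force: 0.0
w20 rcase 2225 c [452.9 261.9] size [ 83.6 122.4] ang 2.4 medz 14.5
w20 bottle 107 c [600.  402.4] size [ 4.  23.3] ang 86.9 medz 38.4
w20 flange 278 c [463.7 -54.5] size [74.8 72.6] ang 90.0 medz 22.5
w20 r placed 3833 c [453.5 264.2] size [50.5 95.9] ang 2.4 medz 32.0
w20 v placed 514 c [465.1 392.1] size [39.  12.6] ang 2.1 medz 30.7
w20 g placed 529 c [618.6 274.7] size [24.1 25.7] ang 80.1 medz 50.8
w20 pinrest 1005 c [614.6 116.7] size [ 19.6 100.4] ang 75.6 medz 43.4
top bottle 248 c [599.2 418.6] size [34.4 39. ] ang 52.5 medz 59.8
top flange 129 c [461.9 -57.5] size [82.5 76.1] ang 90.0 medz 23.4
top r placed 221 c [447.7 290.5] size [42.7 45. ] ang 3.0 medz 32.0
top v placed 229 c [463.1 404. ] size [39.  35.6] ang 1.4 medz 29.9
top pinrest 265 c [614.5 115.3] size [19.8 95.1] ang 76.8 medz 43.9
```

View pics/w20.png

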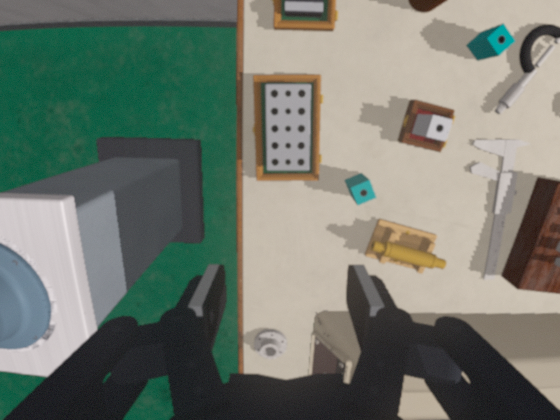

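w20: riser in its case (288,128), top 32 mm against 31 nominal with the known +1 mm bias. Gauge in its case (432,127), V-block in its case (305,10), pin in the rest (408,255). Bottle and flange have not moved. Handing in.

```bash
python3 -c "
from rig import env
print(env.sign_off())"
```

```text
the job is handed in; nothing more can be done
None
```

The set-up was stripped in order (pin, V-block, gauge, riser) and handed in at about 34 s: the pin lies in both rest notches, and the V-block, gauge and riser stand upright in their own cases, all measured within about 1 mm of seated height; bottle and flange are where they stood.

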